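# Load a plaster mould into the drying cabinet through its sprung flap

### The job

With the wooden push rake, push the plaster mould on the loading board through the sprung flap of the drying cabinet and on until it bears firmly against the rubber-faced stop inside; then draw the rake right out so that the flap swings shut behind the mould, and leave the rake lying flat in front of the cabinet. Plaster chips, so push gently (never harder than about 20 N), keep the mould flat, and leave everything else on the bench where it is.

Things in the scene. Friction and masses are not known exactly. Their poses are not given: they have to be found in the camera images.
- cabinet: White bench-top drying cabinet, 320 mm wide, 370 deep, 250 high, clear lid, clear window on the side away from the robot, steel loading board in front. Fixed, but stands differently each time. Origin: on the bench below the middle of the flap opening, in the front face (the plane y = 0). Its y axis is level and points in the loading direction, into the cabinet; z is up, x across.
- opening (a point): Middle of the flap opening, in the cabinet's front face, 43 mm above the bench; axes as the cabinet's. The opening is 100 mm wide; its lintel is 78 mm above the bench, too low for a gripper to reach in under.
- board_end (a point): Middle of the outer edge of the steel loading board, on its top, at cabinet y = -250 mm; axes as the cabinet's. The board is 150 mm wide and 8 mm thick, lies on the bench (top 8 mm above it) and runs level through the opening to y = 260 mm as the cabinet's floor.
- guide_mouth (a point): Middle of the mouth of the guide rails, on the board's top, at cabinet y = -90 mm; axes as the cabinet's. The two aluminium rails, 16 mm high, are about 145 mm apart here, close in to 90 mm at y = -20 mm and stay so to y = 250 mm. They centre and square the mould as it is pushed along the middle line.
- flap_hinge (a point): Middle of the flap's hinge, 6 mm inside the front face, 75 mm above the bench. The aluminium flap is 86 mm wide, 3 mm thick, its lower edge 64 mm below the hinge. It slides over the mould's top, drops behind the mould onto the rake once the mould's rear face is 66 mm inside the front face, and swings shut when the rake is out.
- flap (a joint): Angle of the flap (rad): 0 = shut, hanging upright; grows as it swings inwards, to 1.45 at most; it cannot swing outwards. A light spring shuts it: 0.03 N m when shut, 0.1 N m wide open, which adds some 2 to 4 N to a push.
- stop_rail: Stop inside the cabinet: an overhead rail with a clamp carrying a hanging plate with a rubber pad, 70 mm wide. The position given is only the cabinet's origin. The pad is set anew each time, its face 162 to 198 mm inside the front face (mould's rear face then 72 to 108 mm inside), and is not measured: it must be felt. It yields 1 mm per 3.5 N, up to 6 mm, then is hard.
- mould_center (a point): Centre of the white plaster mould, a block 76 mm wide (x), 90 long (y), 45 high, 0.35 to 0.6 kg, with a seam across the middle and a pour hole on top; 22.5 mm above its underside. It stands loose on the loading board in front of the flap, its y along the loading direction within 0.18 rad, up to 10 mm off the middle line. Sliding it takes a few N.
- rake_grip (a point): Grip point of the wooden push rake, on the axis of its upright post, 60 mm above its underside. 0.16 kg, lies flat on the bench: a bar 22 mm wide, 18 high, with a post 24 mm square (sides along x and y) rising from 18 to 85 mm above the underside. Its y axis runs along the bar towards the head, z is up; the bar reaches 60 mm behind the post's axis and 230 mm ahead.
- rake_head (a point): Centre of the rake's flat pushing face, 230 mm ahead of the post's axis along the rake's y, 9 mm above its underside. The cross head is 62 mm wide (x), 12 thick, 18 high, level with the bar, so that it comes out under the flap when the rake is kept level.
- black_jug: Black jug, 100 mm high, 90 mm across; bystander. Origin under its centre.
- bisque_bowl: Terracotta bowl, 45 mm high, 84 mm across; bystander. Origin under its centre.
- clay_mug: Terracotta mug, 85 mm high, 76 mm across; bystander. Origin under its centre.
- glaze_jar: White jar, 80 mm high, 60 mm across; bystander. Origin under its centre.
- brush: Brush, 180 mm long, lying on the bench; bystander.
- wood_rib: Flat wooden rib, 95 by 50 by 8 mm, lying on the bench; bystander. Origin under its centre.
- spare_mould: Another plaster mould, 60 by 80 by 55 mm, standing on the bench away from the loading board; bystander. Origin under its centre.
Things that resemble listed ones, but are neither listed nor needed, are in the scene too. Leave any purple look-alike of the part that bears mould_center alone.

How it is judged:
By the outcome, as a careful person would: the job done as asked, in the order asked, and still so for the second after the job is handed in, with the robot touching nothing.
It also fails if it takes over 64 s, if anything falls off the work surface, if the arm or the gripper's body presses on something with over 40 N, if the wrist force passes 120 N, or if a joint passes its speed limit or range.

### The arm

A 6-joint arm with a two-finger parallel gripper is mounted at the origin on the work surface. World frame = base frame: x ahead of the robot, y to its left, z up, the work surface at z = 0. Lengths are in mm, angles in rad, forces in N, time in s.
With the tool pointing down it reaches from about 275 to 750 mm from the base axis. Payload 10.2 kg.
Tool frame: the origin (TCP) lies between the finger pads; the fingertips stand 17 mm ahead of it and the grasp point (between the pads) lies 2 mm behind it (tips_ahead is the distance from the TCP to the fingertips, in mm); z points along the fingers, y is the line along which they close (so a half turn about z gives the same grasp; the last joint's range is limited). The gripper opens to 85 mm and grips with 20 to 120 N. Pads are 22 mm wide; open, the fingers measure 114 mm over their backs; the gripper's body (76 mm by 85 mm) begins 54 mm behind the grasp point. The pads swing forward as they close: fully open they stand 13 mm farther back than shut.
Start: joints at [1.095, 0.313, 1.498, -0, 1.331, -0.223], TCP at [131.324, 508.316, 248.294] pointing down, gripper open.
Joint ranges: [-2.94, 2.94], [-0.97, 2.17], [0.19, 2.56], [-1.23, 4.37], [0.02, 3.11], [-2.88, 2.88]. Speed limits (rad/s): [2.39, 2.39, 3.01, 3.14, 3.14, 3.14].

### API

Orientations are given as a unit quaternion [w, x, y, z].
In Python, from rig import sense, capture, finish_job, boxes_of, tips_ahead gives the robot as it stands.
- The arm moves only by the tool drive_tool, never from a script. Its argument "commands" is text: rows parted by semicolons, each of 7 numbers parted by spaces: the shift along the world's x, y, z in units of 0.1 m (1.0 is 0.1 m), then the turn, a rotation vector about the world's x, y, z in units of pi/4 rad (1.0 is pi/4 rad), then the opening in per cent of the stroke, from 0 (shut) to 100 (fully open). A call has 1 to 20 rows; each row shifts and turns the commanded pose from where the row before left it; what a row does not reach is not made up. A row lasts 1/12 s, in which the tool goes at most 41.7 mm and 7.16 degrees, less where a joint would pass 70% of its speed; a pose out of reach is approached as far as the arm can. A call with a number of a shift or a turn outside -1 to 1 is refused whole. A call with a gripper value outside its range is refused whole. The fingers move at their own pace and stop on an object; "force" is the grip in N (left out, the last holds). Time passes only in rows, so rows that do not move let the fingers close. It gives the time, the measured TCP pose, the force, the opening and the grip force at its end, in the units of the state.
- sense(): the state, without advancing time (a new reading comes with each control period).
- capture(name): name is "scene" or "top"; returns a dict with "pixels" (384x512x3 uint8, blue, green, red), "fov_y" (degrees; the focal length in pixels is half the picture's height over the tangent of half this angle, whatever the lens; pixels are square), "cx", "cy" (the principal point, pixels), "position" and "attitude" of the camera in the world. Camera axes: x right, y down, z forward; pixel columns grow to the right and rows downward; lengths in mm; the calibration is good to about 2 mm. A picture is of the moment at which its call begins. There is no depth.
- finish_job(): hands the job in; it is judged then, once.
Trained networks look in a picture, given as the dict that the camera call returned (one of the last four; its "shot" number tells which), for a name from the list of things; names that differ only in an ending like _2 or _b are one class to them, and where a whole thing is asked for, a point or a joint stands for the part that bears it (a point fixed in the world has none). Each returns a list of dicts, best first, with "confidence" (0 to 1); they miss things now and then, are a little off and sometimes report something else, mostly with a low value. They report only what shows in the picture. A call takes as long as a camera call. They do not tell look-alikes from the thing itself.
- boxes_of(picture, name): "position" ([column, row] in pixels, amid what is visible of it).
The state is a dict: "time_s": time; "joints": joint angles; "dq": joint speeds; "tau": joint torques, N m; "eef_pos": TCP position; "ee_rot": TCP orientation; "force": force on the tool from outside, world axes, zero at the start; "wrist_torque": the same for the moment, N m; "grip_width": opening from 0.0 (shut) to 1.0 (fully open); "grip_force": force on a finger pad.
Only numpy, scipy, OpenCV 4.12 (cv2) and the standard library are available. Lean on these libraries where they do the work, as an engineer would, in place of code of your own. Each camera call takes 0.05 s, during which the arm holds its last target. There are 200 camera calls.

## Working session

There is one attempt and no reset: what is moved stays moved. The work goes in short steps, Python scripts to look and compute and a tool call to move; the robot and the scene stay as the last step left them, time stands still between calls to the robot, and variables do not carry over. Pictures are saved under pics/ and viewed, at most 10 in all, crops included, and the job is handed in when it is done.

Besides the shell and the picture viewer there is one more tool, called after "Request:" by a JSON object that holds its "api" and its "payload", one argument or row to a line. drive_tool: Moves the arm, as the interface text tells. Shifts and turns lie within -1 to 1; 1 stands for 0.1 m of shift or pi/4 rad of turn. Its arguments: {"type":"object","properties":{"commands":{"type":"string"},"force":{"type":"number"}},"required":["commands"]}

```bash
mkdir -p pics
cat > h.py <<'E'
import numpy as np, cv2
from rig import *
from scipy.spatial.transform import Rotation as R
def rot(q): return R.from_quat([q[1],q[2],q[3],q[0]]).as_matrix()
def att(p):
    a=np.array(p["attitude"],float)
    return rot(a) if a.size==4 else a.reshape(3,3)
def f(p): return p["pixels"].shape[0]/2/np.tan(np.radians(p["fov_y"])/2)
def unproj(p,uv,z):
    d=att(p)@np.array([(uv[0]-p["cx"])/f(p),(uv[1]-p["cy"])/f(p),1]); o=np.array(p["position"])
    return o+d*(z-o[2])/d[2]
def proj(p,X):
    c=att(p).T@(np.array(X)-p["position"]); return np.array([p["cx"]+f(p)*c[0]/c[2],p["cy"]+f(p)*c[1]/c[2]])
E
python3 - <<'E'
from h import *
ps=[capture(n) for n in("scene","top")]
for n,p in zip(("scene","top"),ps):
    print(n,p["position"],p["attitude"],p["fov_y"],p["cx"],p["cy"])
    cv2.imwrite(f"pics/{n}0.png",cv2.resize(p["pixels"],(800,600),interpolation=cv2.INTER_CUBIC))
    np.save(f"pics/{n}0.npy",p["pixels"])
    for k in["cabinet","opening","board_end","guide_mouth","mould_center","rake_grip","rake_head","spare_mould"]:
        print(k,[(np.round(b["position"]).tolist(),round(b["confidence"],2)) for b in boxes_of(p,k)][:4])
E
```

```text
scene [ 111.57881575  -32.6670092  1083.49395571] [ 0.1246577  -0.62507965  0.75399673 -0.15882323] 53.203601682960596 252.15647535506804 195.16639149569826
cabinet [([94.0, 206.0], 0.85)]
opening [([96.0, 208.0], 0.61)]
board_end [([94.0, 207.0], 0.56)]
guide_mouth [([94.0, 204.0], 0.81)]
mould_center [([392.0, 243.0], 0.68), ([346.0, 267.0], 0.62), ([231.0, 208.0], 0.56)]
rake_grip [([322.0, 176.0], 0.93), ([95.0, 208.0], 0.17)]
rake_head [([320.0, 178.0], 0.84)]
spare_mould [([120.0, 315.0], 0.96)]
top [ 396.47203867 -126.54737245 1335.22978166] [ 0.0414264  -0.69720308  0.71408656 -0.0476665 ] 44.029317372418504 253.44992298858426 188.53074509860406
cabinet [([92.0, 187.0], 0.9)]
opening [([91.0, 186.0], 0.91)]
board_end [([91.0, 186.0], 0.59), ([238.0, 112.0], 0.42)]
guide_mouth [([94.0, 184.0], 0.85)]
mould_center [([382.0, 268.0], 0.9), ([219.0, 202.0], 0.63), ([332.0, 284.0], 0.57)]
rake_grip [([326.0, 176.0], 0.9)]
rake_head [([332.0, 175.0], 0.65)]
spare_mould [([102.0, 293.0], 0.59), ([95.0, 187.0], 0.49)]
```

View pics/scene0.png

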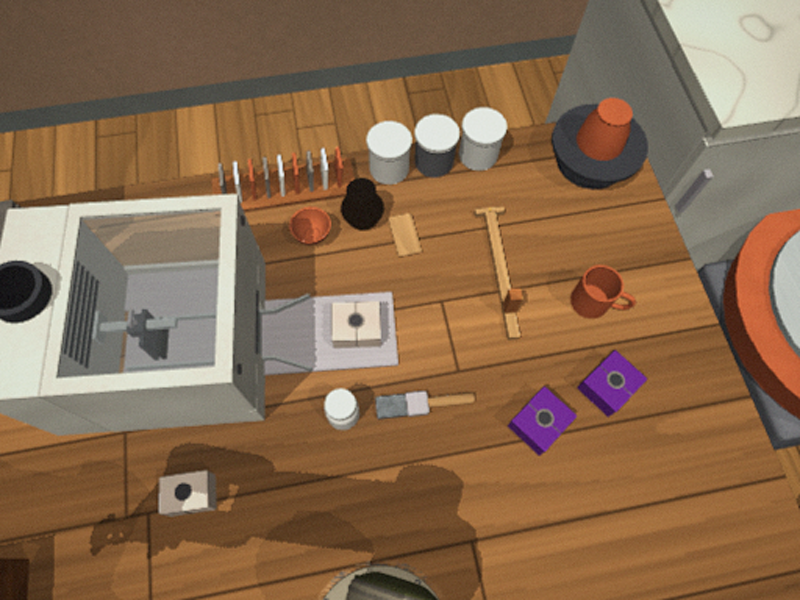

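View pics/top0.png

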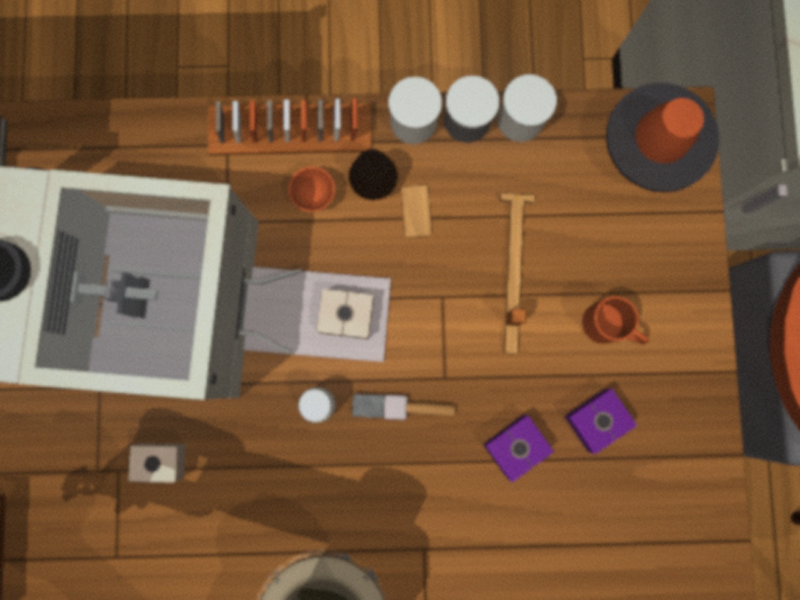

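Scene (800-px): the cabinet is at the left, loading direction to the left. The white mould on the board is at about (357,322), and the rake has its head at (490,211) and post at (514,299). Mould look-alikes: the purple ones at (543,420) and (613,380), and the white spare at (187,492). The white block on the loading board fits. I'll confirm it in an enlarged crop.

Run:
```python
import numpy as np,cv2
a=np.load("pics/top0.npy");cv2.imwrite("pics/c1.png",cv2.resize(a[115:235,145:345],None,fx=4,fy=4,interpolation=cv2.INTER_CUBIC))
a=np.load("pics/scene0.npy");cv2.imwrite("pics/c2.png",cv2.resize(a[125:245,150:350],None,fx=4,fy=4,interpolation=cv2.INTER_CUBIC))
```

```text
(no output)
```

View pics/c1.png

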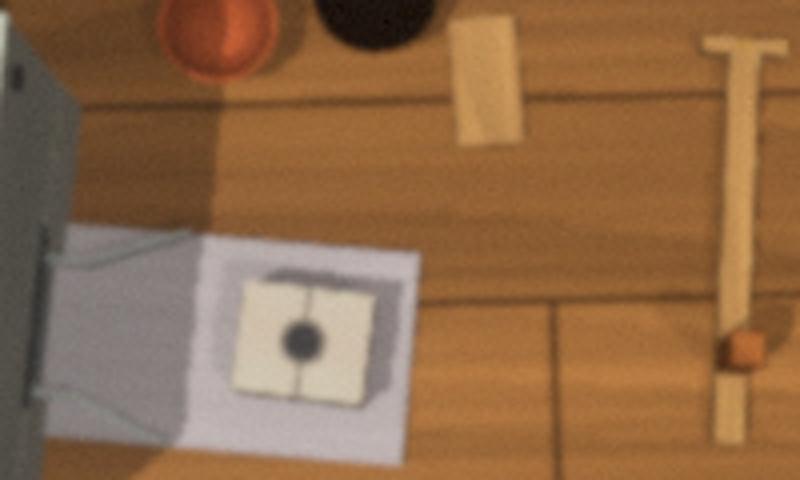

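View pics/c2.png

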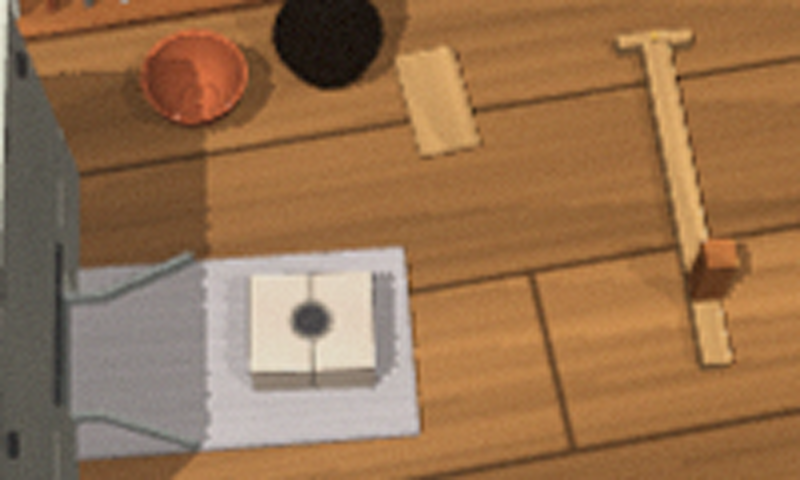

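```bash
cat >> h.py <<'E'
def cal(n): 
    p=capture(n); return p
E
python3 - <<'E'
from h import *
T={"bo1":(420,252,8),"bo2":(403,466,8),"bi1":(65,225,8),"bi2":(45,437,8),"r1":(190,232,24),"r2":(168,440,24),"t1":(90,266,24),"t2":(75,392,24),
"m1":(245,280,53),"m2":(376,294,53),"m3":(362,406,53),"m4":(233,388,53),"hole":(302,341,53),"h1":(703,37,18),"h2":(788,42,18),"e1":(713,443,18),"e2":(745,444,18),"post":(745,349,85)}
S={"bo1":(404,247,8),"bo2":(419,434,8),"r1":(190,254,24),"r2":(203,446,24),"t1":(105,298,24),"t2":(105,419,24),"m1":(250,273,53),"m2":(373,271,53),"m3":(374,373,53),"m4":(252,376,53),"hole":(312,320,53),"h1":(615,37,18),"h2":(692,31,18),"e1":(702,366,18),"e2":(733,362,18),"post":(724,254,85)}
for n,D,o in(("top",T,(145,115)),("scene",S,(150,125))):
    p=capture(n); print(n)
    for k,(u,v,z) in D.items():
        w=unproj(p,(o[0]+(u+.5)/4-.5,o[1]+(v+.5)/4-.5),z); print(k,np.round(w[:2],1))
print(sense()["ee_rot"],tips_ahead)
E
```

```text
top
bo1 [ 595.9 -130.3]
bo2 [ 445.5 -114.9]
bi1 [621. 120.]
bi2 [471.7 133.9]
r1 [611.3  30. ]
r2 [466.7  46.3]
t1 [589.   99.7]
t2 [501.3 110.2]
m1 [572.6 -10.6]
m2 [560.9 -99.6]
m3 [484.9 -88.6]
m4 [499.2  -1.7]
hole [530.  -48.8]
h1 [ 744.4 -335.3]
h2 [ 739.4 -395.8]
e1 [ 455.9 -330.1]
e2 [ 454.6 -352.3]
post [ 514.4 -343.6]
scene
bo1 [ 594.1 -131.5]
bo2 [ 444.1 -114.3]
r1 [610.8  30.3]
r2 [458.9  41.1]
t1 [586.5  97.4]
t2 [492.1 107.8]
m1 [573.9 -12.6]
m2 [ 559.  -101.4]
m3 [480.7 -88. ]
m4 [494.4  -2.2]
hole [529.  -51.2]
h1 [ 742.8 -334.3]
h2 [ 737.  -397.6]
e1 [ 454.  -329.6]
e2 [ 452.8 -353.1]
post [ 512.2 -348.8]
[-5.98694468e-07  1.26097804e-01  9.92017814e-01  6.22358064e-06] 17.0
```

The board shows its outer edge at c1 (420,252)–(403,466) and the white block with seam and pour hole centred at (302,341). This is the mould. The single rake has its post at (745,349).

Derived poses:
- Cabinet origin is about (546,126), yaw -0.105.
- Mould is about (529.5,-50), yaw -0.15.
- Rake grip is about (512.5,-346), with its y axis at -0.085 rad.

The grip closes along the bar.

Request:
{"api": "drive_tool", "payload": {
  "commands": "0.13 -0.285 0 0 0 -0.0893 60;0.13 -0.285 0 0 0 -0.0893 60;0.13 -0.285 0 0 0 -0.0893 60;0.13 -0.285 0 0 0 -0.0893 60;0.13 -0.285 0 0 0 -0.0893 60;0.13 -0.285 0 0 0 -0.0893 60;0.13 -0.285 0 0 0 -0.0893 60;0.13 -0.285 0 0 0 -0.0893 60;0.13 -0.285 0 0 0 -0.0893 60;0.13 -0.285 0 0 0 -0.0893 60;0.13 -0.285 0 0 0 -0.0893 60;0.13 -0.285 0 0 0 -0.0893 60;0.13 -0.285 0 0 0 -0.0893 60;0.13 -0.285 0 0 0 -0.0893 60;0.13 -0.285 0 0 0 -0.0893 60;0.13 -0.285 0 0 0 -0.0893 60;0.13 -0.285 0 0 0 -0.0893 60;0.13 -0.285 0 0 0 -0.0893 60;0.13 -0.285 0 0 0 -0.0893 60;0.13 -0.285 0 0 0 -0.0893 60",
  "force": 80
}}

```text
time_s: 2.67
eef_pos: [391.7, -63.4, 248.4]
ee_rot: [0.0, 0.738, 0.675, 0.0]
force: [0.2, -0.1, 1.4]
grip_width: 0.597
grip_force: 0.0
```

Request:
{"api": "drive_tool", "payload": {
  "commands": "0.12 -0.283 -0.1 0 0 0 60;0.12 -0.283 -0.1 0 0 0 60;0.12 -0.283 -0.1 0 0 0 60;0.12 -0.283 -0.1 0 0 0 60;0.12 -0.283 -0.1 0 0 0 60;0.12 -0.283 -0.1 0 0 0 60;0.12 -0.283 -0.1 0 0 0 60;0.12 -0.283 -0.1 0 0 0 60;0.12 -0.283 -0.1 0 0 0 60;0.12 -0.283 -0.1 0 0 0 60;0 0 0 0 0 0 60;0 0 -0.2 0 0 0 60;0 0 -0.2 0 0 0 60;0 0 -0.2 0 0 0 60;0 0 -0.2 0 0 0 60;0 0 -0.1 0 0 0 60;0 0 0 0 0 0 60"
}}

```text
time_s: 4.08
eef_pos: [510.5, -343.7, 56.3]
ee_rot: [-0.002, 0.736, 0.677, -0.0]
force: [0.3, 0.2, -0.2]
grip_width: 0.599
grip_force: 0.0
```

Request:
{"api": "drive_tool", "payload": {
  "commands": "0.01 -0.02 0.015 0 0 0 60;0 0 0 0 0 0 60;0 0 0 0 0 0 20;0 0 0 0 0 0 0;0 0 0 0 0 0 0;0 0 0 0 0 0 0;0 0 0 0 0 0 0;0 0 0 0 0 0 0;0 0 0 0 0 0 0;0 0 0 0 0 0 0"
}}

```text
time_s: 4.92
eef_pos: [512.7, -347.1, 61.0]
ee_rot: [0.001, 0.736, 0.677, -0.0]
force: [-0.7, 0.1, 5.9]
grip_width: 0.274
grip_force: 79.1
```

Request:
{"api": "drive_tool", "payload": {
  "commands": "0 0 0.1 0 0 0 0;0 0 0.1 0 0 0 0;0 0 0.1 0 0 0 0;0 -0.02 0.1 0 0 0 0;0 -0.06 0.05 0 0 0 0;0 -0.06 0 0 0 0 0"
}}

```text
time_s: 5.42
eef_pos: [512.8, -361.6, 106.7]
ee_rot: [0.001, 0.736, 0.677, -0.0]
force: [0.4, 0.4, -1.1]
grip_width: 0.269
grip_force: 78.6
```

Request:
{"api": "drive_tool", "payload": {
  "commands": "-0.01 0 0 0 0 0.05 0;-0.01 0 0 0 0 0.1 0;-0.01 0 0 0 0 0.1 0;-0.01 0 0 0 0 0.1 0;-0.01 0 0 0 0 0.1 0;-0.01 0 0 0 0 0.1 0;-0.01 0 0 0 0 0.1 0;-0.01 0 0 0 0 0.1 0;-0.01 0 0 0 0 0.1 0;-0.01 0 0 0 0 0.1 0;-0.01 0 0 0 0 0.1 0;-0.01 0 0 0 0 0.1 0;-0.01 0 0 0 0 0.1 0;-0.01 0 0 0 0 0.1 0;-0.01 0 0 0 0 0.1 0;-0.01 0 0 0 0 0.1 0;-0.01 0 0 0 0 0.1 0;0 0 0 0 0 0.15 0;0 0 0 0 0 0.1 0;0 0 0 0 0 0.075 0"
}}

```text
time_s: 7.08
eef_pos: [495.1, -361.3, 104.4]
ee_rot: [-0.0, 0.05, 0.999, 0.0]
force: [1.1, -0.7, -2.7]
grip_width: 0.269
grip_force: 78.6
```

Run:
```python
from h import *
s=sense(); print(np.round(s["eef_pos"],1),np.round(s["ee_rot"],4),np.round(s["force"],1),s["wrist_torque"])
q=s["ee_rot"]; print("yaw",2*np.arctan2(q[2],q[1])-np.pi/2)
a=[capture(n)["pixels"] for n in("top","scene")]
b=np.vstack([cv2.resize(a[0][120:220,160:360],None,fx=3,fy=3,interpolation=cv2.INTER_CUBIC),cv2.resize(a[1][140:240,170:370],None,fx=3,fy=3,interpolation=cv2.INTER_CUBIC)])
cv2.imwrite("pics/d1.png",b)
```

```text
[ 495.1 -361.3  104.4] [-2.000e-04  5.030e-02  9.987e-01  1.000e-04] [ 1.1 -0.7 -2.7] [-0.16693778  0.03936058  0.01365816]
yaw 1.4701755358231052
```

View pics/d1.png

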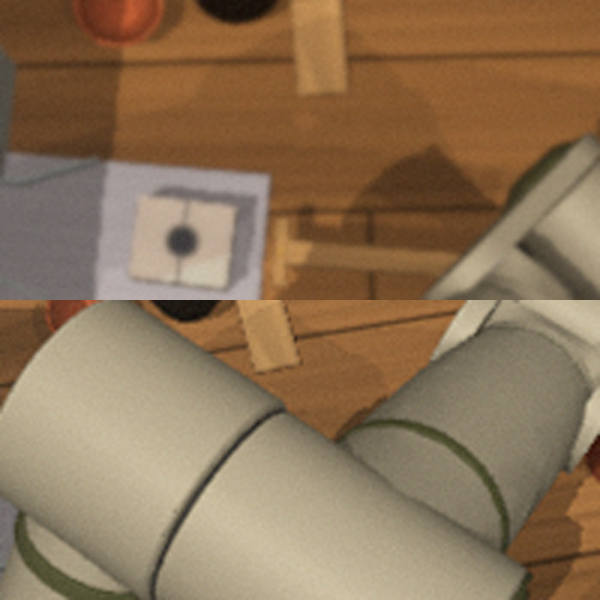

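Run:
```python
from h import *
p=capture("top")
for u,v in((272,218),(272,283),(273,250),(293,218),(293,283)):
    w=unproj(p,(160+(u+.5)/3-.5,120+(v+.5)/3-.5),61.5); d=w[:2]-[546.1,125.8]; print(np.round(w,1),"cab x,y",np.round([d@[.9945,-.1048],d@[.1048,.9945]],1))
d=np.array([495.1,-361.3])-[546.1,125.8];print(d@[.9945,-.1048],d@[.1048,.9945])
```

```text
[ 547.6 -131.1   61.5] cab x,y [  28.4 -255.3]
[ 489.1 -129.7   61.5] cab x,y [ -30.  -260.1]
[ 518.7 -131.3   61.5] cab x,y [  -0.3 -258.6]
[ 547.2 -150.    61.5] cab x,y [  30.  -274.2]
[ 488.6 -148.5   61.5] cab x,y [ -28.4 -278.8]
0.32858000000000087 -489.76575
```

Request:
{"api": "drive_tool", "payload": {
  "commands": "0 0 -0.1 0 0 0 0;0 0 -0.1 0 0 0 0;0 0 -0.1 0 0 0 0;0 0 -0.03 0 0 0 0;0 0 0 0 0 0 0;0 0 0 0 0 0 0"
}}

```text
time_s: 7.73
eef_pos: [495.3, -360.7, 71.5]
ee_rot: [-0.0, 0.052, 0.999, 0.0]
force: [-0.4, 0.8, -1.0]
grip_width: 0.27
grip_force: 78.4
```

```bash
cat > st.py <<'E'
from h import *
s=sense(); d=np.array(s["eef_pos"][:2])-[546.1,125.8]; F=np.array(s["force"])
q=s["ee_rot"];print(np.round(s["eef_pos"],1),"cab x,y",np.round([d@[.9945,-.1048],d@[.1048,.9945]],1),"head",round(d@[.1048,.9945]+230,1),"F along",round(F[:2]@[.1048,.9945],2),np.round(F,1),np.round(s["wrist_torque"],2),"yaw",2*np.arctan2(q[2],q[1])-np.pi/2,s["time_s"])
E
python3 st.py
python3 - <<'E'
from h import *
a=capture("top")["pixels"]
cv2.imwrite("pics/d2.png",cv2.resize(a[140:240,200:340],None,fx=5,fy=5,interpolation=cv2.INTER_CUBIC))
E
```

```text
[ 495.3 -360.7   71.5] cab x,y [   0.5 -489.1] head -259.1 F along 0.79 [-0.4  0.8 -1. ] [-0.17  0.06  0.  ] yaw 1.4662876991598672 7.7333
```

View pics/d2.png

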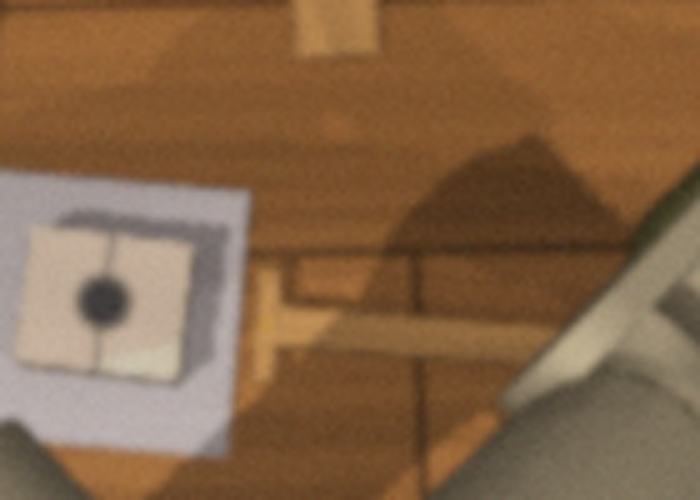

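Head is square with the board edge, just in front of it. The push is along (0.105, 0.9945).

Request:
{"api": "drive_tool", "payload": {
  "commands": "0.008 0.08 0 0 0 0 0;0.008 0.08 0 0 0 0 0;0.008 0.08 0 0 0 0 0;0.004 0.04 0 0 0 0 0;0.004 0.04 0 0 0 0 0;0.004 0.04 0 0 0 0 0;0.004 0.04 0 0 0 0 0;0.004 0.04 0 0 0 0 0;0.004 0.04 0 0 0 0 0;0.004 0.04 0 0 0 0 0;0.004 0.04 0 0 0 0 0;0.004 0.04 0 0 0 0 0;0.004 0.04 0 0 0 0 0;0.004 0.04 0 0 0 0 0;0.004 0.04 0 0 0 0 0"
}}

```text
time_s: 9.03
eef_pos: [502.6, -288.3, 71.8]
ee_rot: [-0.0, 0.052, 0.999, -0.0]
force: [-0.5, -2.8, -0.1]
grip_width: 0.267
grip_force: 78.8
```

```bash
python3 st.py
```

```text
[ 502.6 -288.3   71.8] cab x,y [ 1.000e-01 -4.164e+02] head -186.4 F along -2.82 [-0.5 -2.8 -0.1] [-0.43  0.04  0.01] yaw 1.4665620268386177 9.0333
```

Request:
{"api": "drive_tool", "payload": {
  "commands": "0.005 0.05 0 0 0 0 0;0.005 0.05 0 0 0 0 0;0.005 0.05 0 0 0 0 0;0.005 0.05 0 0 0 0 0;0.005 0.05 0 0 0 0 0;0.005 0.05 0 0 0 0 0;0.005 0.05 0 0 0 0 0;0.005 0.05 0 0 0 0 0;0.005 0.05 0 0 0 0 0;0.005 0.05 0 0 0 0 0;0.006 0.05 0 0 0 0 0;0.006 0.05 0 0 0 0 0;0.006 0.05 0 0 0 0 0;0.006 0.05 0 0 0 0 0"
}}

```text
time_s: 10.2
eef_pos: [510.0, -218.2, 71.8]
ee_rot: [-0.0, 0.052, 0.999, 0.0]
force: [0.4, -2.2, -0.4]
grip_width: 0.27
grip_force: 78.8
```

```bash
python3 st.py
python3 - <<'E'
from h import *
a=capture("top")["pixels"]
cv2.imwrite("pics/d3.png",cv2.resize(a[100:250,80:280],None,fx=4,fy=4,interpolation=cv2.INTER_CUBIC))
E
```

```text
[ 510.  -218.2   71.8] cab x,y [ 1.000e-01 -3.458e+02] head -115.8 F along -2.15 [ 0.4 -2.2 -0.4] [-0.46  0.08 -0.01] yaw 1.4664921244428402 10.2
```

View pics/d3.png

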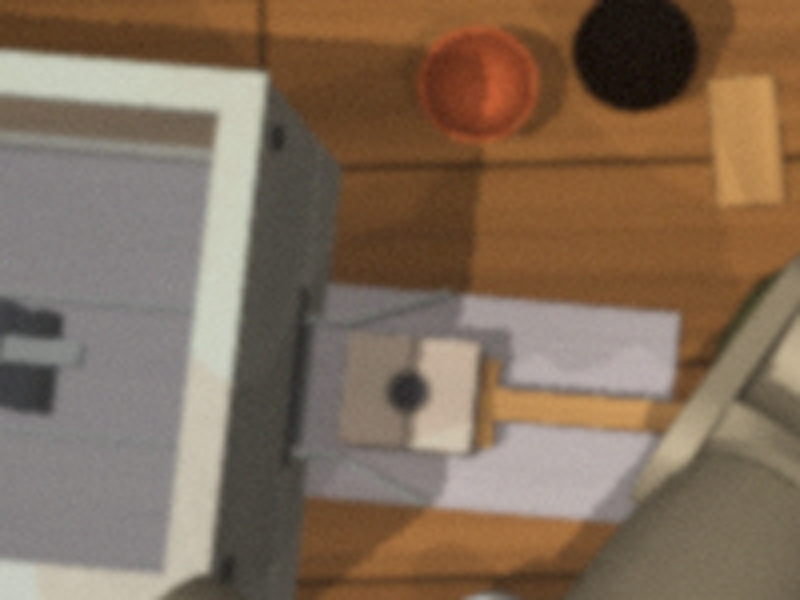

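The mould at (408,393) is between the rails and square with them. I'll push on slowly into the flap.

Request:
{"api": "drive_tool", "payload": {
  "commands": "0.003 0.03 0 0 0 0 0;0.003 0.03 0 0 0 0 0;0.003 0.03 0 0 0 0 0;0.003 0.03 0 0 0 0 0;0.003 0.03 0 0 0 0 0;0.003 0.03 0 0 0 0 0;0.003 0.03 0 0 0 0 0;0.003 0.03 0 0 0 0 0;0.003 0.03 0 0 0 0 0;0.003 0.03 0 0 0 0 0;0.003 0.03 0 0 0 0 0;0.003 0.03 0 0 0 0 0"
}}

```text
time_s: 11.25
eef_pos: [513.6, -182.8, 72.0]
ee_rot: [0.0, 0.052, 0.999, -0.0]
force: [-1.3, -6.0, -0.4]
grip_width: 0.274
grip_force: 79.0
```

Request:
{"api": "drive_tool", "payload": {
  "commands": "0.003 0.03 0 0 0 0 0;0.003 0.03 0 0 0 0 0;0.003 0.03 0 0 0 0 0;0.003 0.03 0 0 0 0 0;0.003 0.03 0 0 0 0 0;0.003 0.03 0 0 0 0 0;0.003 0.03 0 0 0 0 0;0.003 0.03 0 0 0 0 0;0.003 0.03 0 0 0 0 0;0.003 0.03 0 0 0 0 0;0.003 0.03 0 0 0 0 0;0.003 0.03 0 0 0 0 0"
}}

```text
time_s: 12.25
eef_pos: [517.3, -146.9, 72.0]
ee_rot: [0.0, 0.052, 0.999, -0.001]
force: [-0.8, -5.3, 0.3]
grip_width: 0.269
grip_force: 79.0
```

```bash
python3 st.py
```

```text
[ 517.3 -146.9   72. ] cab x,y [-1.000e-01 -2.743e+02] head -44.3 F along -5.34 [-0.8 -5.3  0.3] [-0.94  0.13 -0.05] yaw 1.4664590355521643 12.25
```

Request:
{"api": "drive_tool", "payload": {
  "commands": "0.005 0.05 0 0 0 0 0;0.005 0.05 0 0 0 0 0;0.005 0.05 0 0 0 0 0;0.005 0.05 0 0 0 0 0;0.005 0.05 0 0 0 0 0;0.005 0.05 0 0 0 0 0;0.005 0.05 0 0 0 0 0;0.005 0.05 0 0 0 0 0;0.005 0.05 0 0 0 0 0;0.006 0.05 0 0 0 0 0;0.006 0.05 0 0 0 0 0;0.006 0.05 0 0 0 0 0;0.006 0.05 0 0 0 0 0;0.006 0.05 0 0 0 0 0;0.006 0.05 0 0 0 0 0;0.006 0.05 0 0 0 0 0;0.006 0.05 0 0 0 0 0;0.006 0.05 0 0 0 0 0"
}}

```text
time_s: 13.75
eef_pos: [527.0, -56.2, 71.8]
ee_rot: [-0.0, 0.052, 0.999, 0.0]
force: [0.9, -3.5, -1.2]
grip_width: 0.274
grip_force: 78.8
```

```bash
python3 st.py
```

```text
[527.  -56.2  71.8] cab x,y [ 1.00e-01 -1.83e+02] head 47.0 F along -3.42 [ 0.9 -3.5 -1.2] [-0.75  0.09  0.01] yaw 1.4664464415327116 13.75
```

Request:
{"api": "drive_tool", "payload": {
  "commands": "0.002 0.02 0 0 0 0 0;0.002 0.02 0 0 0 0 0;0.002 0.02 0 0 0 0 0;0.002 0.02 0 0 0 0 0;0.002 0.02 0 0 0 0 0;0.002 0.02 0 0 0 0 0;0.002 0.02 0 0 0 0 0;0.002 0.02 0 0 0 0 0;0.002 0.02 0 0 0 0 0;0.002 0.02 0 0 0 0 0"
}}

```text
time_s: 14.58
eef_pos: [529.0, -36.4, 71.8]
ee_rot: [-0.0, 0.052, 0.999, 0.0]
force: [0.0, -2.0, -1.9]
grip_width: 0.27
grip_force: 78.8
```

Request:
{"api": "drive_tool", "payload": {
  "commands": "0.002 0.02 0 0 0 0 0;0.002 0.02 0 0 0 0 0;0.002 0.02 0 0 0 0 0;0.002 0.02 0 0 0 0 0"
}}

```text
time_s: 14.92
eef_pos: [529.7, -28.5, 71.7]
ee_rot: [-0.0, 0.052, 0.999, -0.0]
force: [0.1, -3.1, -1.9]
grip_width: 0.269
grip_force: 79.2
```

Request:
{"api": "drive_tool", "payload": {
  "commands": "0.002 0.02 0 0 0 0 0;0.002 0.02 0 0 0 0 0"
}}

```text
time_s: 15.08
eef_pos: [530.2, -24.5, 71.7]
ee_rot: [-0.0, 0.052, 0.999, 0.0]
force: [-0.1, -3.0, -2.9]
grip_width: 0.27
grip_force: 79.1
```

```bash
python3 st.py
```

```text
[530.2 -24.5  71.7] cab x,y [-1.000e-01 -1.511e+02] head 78.9 F along -2.98 [-0.1 -3.  -2.9] [-0.82  0.06  0.03] yaw 1.4665068615040568 15.0833
```

Request:
{"api": "drive_tool", "payload": {
  "commands": "0.002 0.02 0 0 0 0 0;0.001 0.015 0 0 0 0 0"
}}

```text
time_s: 15.25
eef_pos: [530.5, -20.9, 71.7]
ee_rot: [-0.0, 0.052, 0.999, 0.0]
force: [-0.1, -3.3, -1.7]
grip_width: 0.273
grip_force: 79.0
```

Request:
{"api": "drive_tool", "payload": {
  "commands": "0.002 0.015 0 0 0 0 0;0.001 0.01 0 0 0 0 0"
}}

```text
time_s: 15.42
eef_pos: [530.8, -18.5, 71.8]
ee_rot: [-0.0, 0.052, 0.999, -0.0]
force: [-0.6, -2.9, -1.8]
grip_width: 0.27
grip_force: 79.0
```

Request:
{"api": "drive_tool", "payload": {
  "commands": "0.001 0.01 0 0 0 0 0;0.001 0.01 0 0 0 0 0"
}}

```text
time_s: 15.58
eef_pos: [531.0, -16.6, 71.8]
ee_rot: [-0.0, 0.052, 0.999, -0.0]
force: [-0.2, -2.9, -2.4]
grip_width: 0.272
grip_force: 79.0
```

Head is at about 87 mm. I'll continue in small steps.

Request:
{"api": "drive_tool", "payload": {
  "commands": "0.001 0.015 0 0 0 0 0;0.001 0.015 0 0 0 0 0"
}}

```text
time_s: 15.75
eef_pos: [531.2, -13.6, 71.8]
ee_rot: [-0.0, 0.052, 0.999, -0.0]
force: [-1.1, -5.6, -1.6]
grip_width: 0.274
grip_force: 79.0
```

Request:
{"api": "drive_tool", "payload": {
  "commands": "0.002 0.015 0 0 0 0 0;0.001 0.01 0 0 0 0 0"
}}

```text
time_s: 15.92
eef_pos: [531.7, -12.0, 72.1]
ee_rot: [0.0, 0.052, 0.999, -0.001]
force: [-3.0, -11.1, 0.4]
grip_width: 0.27
grip_force: 79.4
```

Request:
{"api": "drive_tool", "payload": {
  "commands": "0.001 0.01 0 0 0 0 0;0.001 0.01 0 0 0 0 0"
}}

```text
time_s: 16.08
eef_pos: [532.0, -10.7, 72.3]
ee_rot: [0.0, 0.052, 0.999, -0.002]
force: [-3.1, -16.2, 2.5]
grip_width: 0.27
grip_force: 79.7
```

Firm contact at about 16 N, with the mould's rear at about 93 mm. Now I'll draw the rake out level.

Request:
{"api": "drive_tool", "payload": {
  "commands": "-0.001 -0.01 0 0 0 0 0;-0.001 -0.01 0 0 0 0 0;-0.001 -0.01 0 0 0 0 0;-0.002 -0.02 0 0 0 0 0;-0.002 -0.02 0 0 0 0 0;-0.003 -0.03 0 0 0 0 0;-0.004 -0.04 0 0 0 0 0;-0.005 -0.05 0 0 0 0 0;-0.006 -0.05 0 0 0 0 0;-0.005 -0.05 0 0 0 0 0;-0.005 -0.05 0 0 0 0 0;-0.005 -0.05 0 0 0 0 0"
}}

```text
time_s: 17.08
eef_pos: [527.6, -48.7, 71.7]
ee_rot: [-0.0, 0.052, 0.999, 0.0]
force: [-0.3, 2.6, -5.6]
grip_width: 0.268
grip_force: 79.8
```

```bash
python3 st.py
```

```text
[527.6 -48.7  71.7] cab x,y [-1.000e-01 -1.755e+02] head 54.5 F along 2.57 [-0.3  2.6 -5.6] [-0.61  0.06  0.  ] yaw 1.4663416141090018 17.0833
```

Request:
{"api": "drive_tool", "payload": {
  "commands": "-0.005 -0.05 0 0 0 0 0;-0.005 -0.05 0 0 0 0 0;-0.005 -0.05 0 0 0 0 0;-0.006 -0.05 0 0 0 0 0;-0.006 -0.05 0 0 0 0 0;-0.005 -0.05 0 0 0 0 0;-0.005 -0.05 0 0 0 0 0;-0.005 -0.05 0 0 0 0 0;-0.005 -0.05 0 0 0 0 0;-0.005 -0.05 0 0 0 0 0;-0.006 -0.05 0 0 0 0 0;-0.006 -0.05 0 0 0 0 0;-0.005 -0.05 0 0 0 0 0;-0.005 -0.05 0 0 0 0 0;-0.005 -0.05 0 0 0 0 0;-0.005 -0.05 0 0 0 0 0;-0.005 -0.05 0 0 0 0 0;-0.006 -0.05 0 0 0 0 0;-0.006 -0.05 0 0 0 0 0;-0.005 -0.05 0 0 0 0 0"
}}

```text
time_s: 18.75
eef_pos: [517.0, -148.7, 71.8]
ee_rot: [-0.0, 0.052, 0.999, -0.0]
force: [0.3, 0.3, -1.7]
grip_width: 0.271
grip_force: 80.5
```

```bash
python3 st.py
```

```text
[ 517.  -148.7   71.8] cab x,y [-1.00e-01 -2.76e+02] head -46.0 F along 0.31 [ 0.3  0.3 -1.7] [-0.12  0.   -0.04] yaw 1.4664541103405857 18.75
```

Request:
{"api": "drive_tool", "payload": {
  "commands": "-0.012 -0.11 0 0 0 0 0;-0.012 -0.11 0 0 0 0 0;-0.012 -0.11 0 0 0 0 0;-0.012 -0.11 0 0 0 0 0;-0.012 -0.11 0 0 0 0 0;-0.012 -0.11 0 0 0 0 0;-0.012 -0.11 0 0 0 0 0;-0.012 -0.11 0 0 0 0 0;-0.012 -0.11 0 0 0 0 0;-0.012 -0.11 0 0 0 0 0;-0.012 -0.11 0 0 0 0 0;-0.012 -0.11 0 0 0 0 0;-0.012 -0.11 0 0 0 0 0;-0.012 -0.11 0 0 0 0 0;-0.012 -0.11 0 0 0 0 0;-0.012 -0.11 0 0 0 0 0;-0.012 -0.11 0 0 0 0 0;-0.012 -0.11 0 0 0 0 0;-0.012 -0.11 0 0 0 0 0;-0.012 -0.11 0 0 0 0 0"
}}

```text
time_s: 20.42
eef_pos: [493.0, -369.3, 71.8]
ee_rot: [0.0, 0.052, 0.999, -0.0]
force: [0.2, -0.8, -1.4]
grip_width: 0.271
grip_force: 80.6
```

Request:
{"api": "drive_tool", "payload": {
  "commands": "0 -0.03 0 0 0 0 0;0 0 0 0 0 0 0;0 0 -0.03 0 0 0 0;0 0 -0.03 0 0 0 0;0 0 -0.03 0 0 0 0;0 0 -0.01 0 0 0 0;0 0 0 0 0 0 0"
}}

```text
time_s: 21.0
eef_pos: [493.1, -370.7, 61.4]
ee_rot: [-0.0, 0.052, 0.999, 0.0]
force: [-0.3, 0.7, -1.6]
grip_width: 0.265
grip_force: 80.5
```

```bash
python3 st.py
```

```text
[ 493.1 -370.7   61.4] cab x,y [  -0.7 -499.4] head -269.4 F along 0.69 [-0.3  0.7 -1.6] [-0.15  0.01  0.  ] yaw 1.4668400004131743 21.0
```

Lower until it touches, then release.

Request:
{"api": "drive_tool", "payload": {
  "commands": "0 0 -0.01 0 0 0 0;0 0 -0.005 0 0 0 0;0 0 0 0 0 0 0"
}}

```text
time_s: 21.25
eef_pos: [493.3, -371.1, 61.0]
ee_rot: [0.0, 0.052, 0.999, -0.0]
force: [-1.3, 3.2, 4.0]
grip_width: 0.269
grip_force: 81.5
```

Request:
{"api": "drive_tool", "payload": {
  "commands": "0 0 -0.008 0 0 0 0;0 0 0 0 0 0 0"
}}

```text
time_s: 21.42
eef_pos: [493.4, -371.1, 61.0]
ee_rot: [0.0, 0.052, 0.999, -0.0]
force: [-3.3, 4.9, 11.7]
grip_width: 0.27
grip_force: 82.4
```

On the bench. Release to 60 %, then rise straight up and look.

Request:
{"api": "drive_tool", "payload": {
  "commands": "0 0 0.01 0 0 0 27;0 0 0 0 0 0 35;0 0 0 0 0 0 45;0 0 0 0 0 0 60;0 0 0 0 0 0 60;0 0 0 0 0 0 60;0 0 0 0 0 0 60;0 0 0.1 0 0 0 60;0 0 0.1 0 0 0 60;0 0 0.2 0 0 0 60;0 0 0.2 0 0 0 60;0 0 0.3 0 0 0 60;0 0 0.3 0 0 0 60;0 0 0.3 0 0 0 60;-0.3 0 0.2 0 0 0 60;-0.4 0 0 0 0 0 60;-0.4 0 0 0 0 0 60;-0.4 0 0 0 0 0 60;0 0 0 0 0 0 60;0 0 0 0 0 0 60"
}}

```text
time_s: 23.08
eef_pos: [342.0, -371.5, 232.1]
ee_rot: [0.001, 0.053, 0.999, -0.001]
force: [0.2, 0.1, -0.1]
grip_width: 0.597
grip_force: 0.0
```

```bash
python3 st.py
python3 - <<'E'
from h import *
a=[capture(n)["pixels"] for n in("top","scene")]
cv2.imwrite("pics/e1.png",np.hstack([cv2.resize(a[0][70:270,0:400],(400,200)),cv2.resize(a[1][70:270,0:400],(400,200))]).repeat(1,0))
cv2.imwrite("pics/e2.png",np.vstack([cv2.resize(a[0][90:240,10:400],None,fx=2,fy=2,interpolation=cv2.INTER_CUBIC),cv2.resize(a[1][110:250,10:400],None,fx=2,fy=2,interpolation=cv2.INTER_CUBIC)]))
E
```

```text
[ 342.  -371.5  232.1] cab x,y [-150.8 -516. ] head -286.0 F along 0.16 [ 0.2  0.1 -0.1] [0.03 0.01 0.01] yaw 1.4638801767625451 23.0833
```

View pics/e2.png

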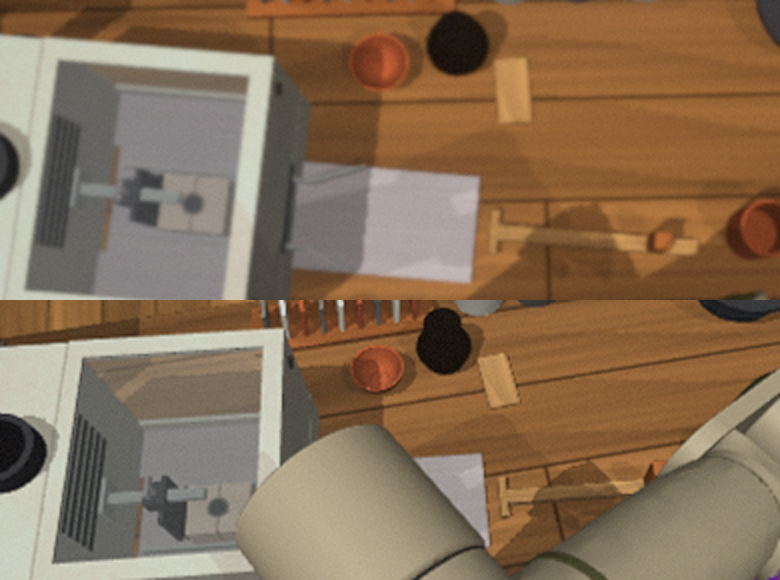

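The mould at (195,203) bears against the stop pad. The rake lies flat before the board at (590,235), the flap slot is clear of the rake, and the bystanders in view are unmoved.

```bash
python3 -c "
from rig import *
print(finish_job())"
```

```text
the job is handed in; nothing more can be done
None
```

Job handed in: the mould was pushed through the flap and against the stop at about 16 N, and the rake was drawn out and left lying flat in front of the board. I could not see the flap itself, but the opening is clear, so it should have swung shut.

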